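Close and lock the air filter of the airbrush compressor

ROBOT

A 6-joint arm with a two-finger parallel gripper is mounted at the origin on a cart in front of the work surface, level with it; the furniture and walls round the work are solid. World frame = base frame: x ahead of the robot, y to its left, z up, the work surface at z = 0. Lengths are in mm, angles in rad, forces in N, time in s.
With the tool pointing down it reaches from about 400 to 925 mm from the base axis. Payload 12.5 kg.
Tool frame: the origin (TCP) lies between the finger pads; the fingertips stand 14 mm ahead of it and the grasp point (between the pads) lies 5 mm behind it; x points along the fingers, y is the direction in which the jaws open and shut, and the axes are right-handed (so a half turn about x gives the same grasp; the last joint's range is limited). The gripper opens to 95 mm and grips with 3 to 60 N. Pads are 20 mm wide; open, the fingers measure 119 mm over their backs; the gripper's body (75 mm by 180 mm) begins 59 mm behind the grasp point.
Start: joints at [-1.275, 0.491, 1.559, -0, 1.092, -0.106], TCP at [244.446, -575.232, 228.661] pointing down, gripper open.
Joint ranges: [-3.1, 3.1], [-0.84, 2.19], [0.05, 2.79], [-1.13, 4.28], [0.06, 2.93], [-2.69, 2.69]. Speed limits (rad/s): [2.22, 2.22, 2.79, 3.14, 3.14, 3.14].

INTERFACE

Orientations are given as [roll, pitch, yaw] about the fixed x, y, z axes, in that order (R = Rz(yaw) Ry(pitch) Rx(roll)).
In Python, from cell import env, cams gives the robot as it stands.
- The arm moves only by the tool carry_out, never from a script. Its arguments are lists of equal length, an entry for each row: "grip": the closure, from -1 (fully open) to 1 (shut); "linear": the shift along the tool's x, y, z scaled (see below), a list of three; "turn": the turn about the tool's x scaled (see below). In form: {"grip": [grip, ...], "linear": [[tx, ty, tz], ...], "turn": [turn, ...]}. A call has 1 to 5 rows; each row shifts and turns the commanded pose from where the row before left it, along the tool's axes as they then stand; what a row does not reach is not made up. The controller multiplies each number of a shift by 0.5 m and each number of a turn by 180 degrees. A row lasts 1/10 s, in which the tool goes at most 50 mm and 8.59 degrees, less where a joint would pass 70% of its speed; a pose out of reach is approached as far as the arm can. A call with a number of a shift or a turn outside -1 to 1 is refused whole. A call with a gripper value outside its range is refused whole. The fingers move at their own pace and stop on an object; the grip force is fixed at half the most. Time passes only in rows, so rows that do not move let the fingers close. It gives the time, the measured TCP pose, the force and the opening at its end, in the units of the state.
- env.state(): the state, without advancing time (a new reading comes with each control period).
- cams.read_camera(name): name is "scene" or "top" or "wrist"; returns the picture (384x512x3 uint8, blue, green, red); there is no depth.
- cams.camera_info(name): a dict with "fx", "fy", "cx", "cy" (pixels), "dist" ([k1, k2, p1, p2, k3] as OpenCV has them; the pictures are not rectified), "view" (4x4, takes a point from world to camera coordinates). Camera axes: x right, y down, z forward; pixel columns grow to the right and rows downward; lengths in mm; the calibration is good to about 2 mm. A picture is of the moment at which its call begins: read the wrist's pose just before it. camera_info takes no time and is no camera call; for the wrist camera it gives the pose at the moment of the call.
- env.job_done(): hands the job in, once; it reports no verdict.
The state is a dict: "t": time; "joints": joint angles; "qvel": joint speeds; "tau": joint torques, N m; "eef_pos": TCP position; "tcp_rot": TCP orientation; "ft_force": force on the tool from outside, world axes, zero at the start; "moment": the same for the moment, N m; "opening": opening from 0.0 (shut) to 1.0 (fully open).
Only numpy, scipy, OpenCV 4.12 (cv2) and the standard library are available. Lean on these libraries where they do the work, as an engineer would, in place of code of your own. Each camera call takes 0.05 s, during which the arm holds its last target. There are 200 camera calls.

TASK

The airbrush compressor on the counter has had its air filter changed. Put the loose filter cover back into the open filter housing, push its spring-loaded wing down just until you feel it bottom, turn it clockwise a quarter turn to its stop and let it spring up into its locked detent, then let go. Never press or force it with more than about 15 N (1.5 kg), or the plastic cracks, and leave the other things on the counter where they are.

Things in the scene. Friction and masses are not known exactly. Their poses are not given: they have to be found in the camera images.
- compressor: desktop airbrush compressor, fixed: grey casing 150 x 250 x 83 mm (x, y, height), gauge and knob on its front (-x). Origin: centre of its underside, on the counter; z up. On top, in its -y half, the open rectangular filter housing (black frame); in its +y half a low motor cowl (top 111 mm above the counter) and a carrying handle (top 145 mm, 174 mm in +y from the filter's centre).
- filter_seat (a point): centre of the filter housing's opening at the ledge where the cover's lower edge rests, 110 mm above the counter; x along the long side. Inside 103 x 83 mm: 1.5 mm clearance all round; walls rise 8 mm above the ledge, bevelled at the mouth: a cover up to 3 mm off slides in. In the middle stands a steel receptacle with a slot along x, of adjustable height.
- air_cover: loose white plastic filter cover, a rectangular cap 100 x 80 x 18 mm (x, y, height), about 0.22 kg with its wing, standing on the counter. Origin: centre of its lower edge plane; z up, x along the long side. Seated, the origin lies at filter_seat, x axes parallel; half a turn round will do as well. In its middle it carries the captive black wing, by which it is lifted.
- wing_grip (a point): middle of the wing's upright grip bar: 36 mm long (this point's x), 10 mm thick (y), 27 mm high (13.5 mm above and below). Wing up, it is 60 mm above the cover's lower edge, 42 mm above its top and on its centre line; a flange 26 mm across ends 13 mm below it. Pinch the 10 mm thickness from above, fingertips 8 to 12 mm below this point.
- wing (a joint): turn of the wing in the cover, rad, positive clockwise from above. 0: the bar, and the 20 mm crossbar on the stud's foot under the cover, lie along the cover's x and the crossbar can enter the receptacle's slot (within 0.1). Stops at -0.08 and 1.48; locked detent at 1.40 (play 1.29 to 1.48). Friction 0.03 N m: the cover does not swing when carried by the wing. Starts up to 0.35 off 0.
- wing_press (a joint): wing pushed down, m; 0 up. Spring: 3.6 N + 0.3 N/mm. Cover seated, wing at 0: the crossbar enters the slot at 5.3 mm, comes free below the plate at 13.8 (before, turning jams), bottoms on a hard floor at 15.4 (force then climbs steeply). The receptacle's height setting is unknown: all these shift together by up to 5 mm. Let go in the detent it rises to 11.3 (6.3 to 16.3): locked.
- ink_bottle: square dark ink bottle, 46 x 46 x 57 mm, loose; origin at the centre of its underside. A bystander.
- paint_tube: aluminium paint tube lying flat, 132 x 42 x 33 mm, loose; origin under its middle. A bystander.
- small_canvas: small stretched canvas lying flat, 100 x 100 x 16 mm, loose; origin under its middle. A bystander.
- brush: thin artist's brush lying flat, 202 x 10 x 11 mm, loose; origin under its middle. A bystander.

How it is judged (in metres and radians):
On the way, in this order (a step that is already met when the one before it is completed fails the run):
1. the cover is seated in the filter housing, wing not yet turned (horizontal distance between air_cover and filter_seat below 0.004 m and z of air_cover in the frame of filter_seat between -0.003 and 0.002 m and angle between the x axis of air_cover and the x axis of filter_seat, either way round below 0.08 rad and angle between air_cover's own z axis and vertical below 0.04 rad and value of joint wing below 1 rad), for 0.1 s.
2. with the cover seated, the wing has been pushed down and turned to the quarter-turn position (horizontal distance between air_cover and filter_seat below 0.004 m and z of air_cover in the frame of filter_seat between -0.003 and 0.002 m and angle between the x axis of air_cover and the x axis of filter_seat, either way round below 0.08 rad and angle between air_cover's own z axis and vertical below 0.04 rad and value of joint wing above 1.27 rad and value of joint wing_press above 0.0055 m), for 0.1 s.
At the end, for the whole second after the job is handed in: the cover sits on the ledge of the filter housing (within 4 mm sideways, 2 mm in height, 0.08 rad in direction, level within 0.04 rad), the wing stands turned at least 1.27 rad clockwise and has sprung up into its detent (joint wing_press between 5.5 and 17.5 mm), released and at rest (all of step 2 and value of joint wing_press below 0.0175 m and linear speed of air_cover below 0.01 m/s and velocity of joint wing between -0.05 and 0.05 rad/s); the robot touches nothing.
It fails at once if the cover and its fastener are borne down on the compressor with more than 22 N, or its fastener is jammed against it with that much (contact force between air_cover and compressor above 22 N).
It fails at once if the ink bottle is moved more than 3 cm (distance of ink_bottle from where it was at the start of the episode above 0.03 m).
It fails at once if the paint tube is moved more than 3 cm (distance of paint_tube from where it was at the start of the episode above 0.03 m).
It fails at once if the small canvas is moved more than 3 cm (distance of small_canvas from where it was at the start of the episode above 0.03 m).
It fails at once if the brush is moved more than 3 cm (distance of brush from where it was at the start of the episode above 0.03 m).
It also fails if it takes over 61 s, if anything falls off the work surface, if the arm or the gripper's body presses on something with over 40 N, if the wrist force passes 120 N, or if a joint passes its speed limit or range.

## Working session

There is one attempt and no reset: what is moved stays moved. The work goes in short steps, Python scripts to look and compute and a tool call to move; the robot and the scene stay as the last step left them, time stands still between calls to the robot, and variables do not carry over. Pictures are saved under pics/ and viewed, about 8 in all and at most 12, crops included, and the job is handed in when it is done.

Besides the shell and the picture viewer there is one more tool, called after "Call:" in YAML: its name, and indented under it one key for each argument. carry_out: Moves the arm, as the interface text tells. Shifts and turns lie within -1 to 1; 1 stands for 0.5 m of shift or 180 degrees of turn. Its arguments: {"type":"object","properties":{"grip":{"type":"array"},"linear":{"type":"array"},"turn":{"type":"array"}},"required":["grip","linear","turn"]}

```bash
mkdir -p pics; ls
python3 - <<'E'
from cell import env,cams
import cv2,numpy as np
s=env.state();print({k:np.round(v,3).tolist() for k,v in s.items()})
for n in ("scene","top","wrist"):
    i=cams.camera_info(n);print(n,{k:np.round(v,3).tolist() for k,v in i.items()})
    cv2.imwrite(f"pics/{n}0.png",cams.read_camera(n))
a=cv2.imread("pics/scene0.png");b=cv2.imread("pics/top0.png")
cv2.imwrite("pics/both0.png",np.vstack([a,b])[:, :])
E
```

```text
pics
{'t': 0.0, 'joints': [-1.275, 0.492, 1.559, -0.0, 1.092, -0.106], 'qvel': [0.001, -0.0, 0.0, 0.002, 0.0, 0.001], 'tau': [-0.004, -61.265, -25.818, 0.069, 0.048, -0.0], 'eef_pos': [244.369, -574.992, 228.061], 'tcp_rot': [-1.661, 1.57, 1.883], 'ft_force': [0.326, 0.128, 0.157], 'moment': [-0.025, -0.004, 0.003], 'opening': 1.002}
scene {'fx': 355.941, 'fy': 355.941, 'cx': 263.195, 'cy': 191.574, 'dist': [-0.027, 0.0, 0.0, 0.0, 0.0], 'view': [[-0.435, -0.9, -0.014, 410.938], [-0.554, 0.28, -0.784, 302.554], [0.71, -0.333, -0.62, 749.814], [0.0, 0.0, 0.0, 1.0]]}
top {'fx': 456.323, 'fy': 456.323, 'cx': 253.265, 'cy': 188.536, 'dist': [-0.075, 0.0, 0.0, 0.0, 0.0], 'view': [[0.013, -1.0, 0.001, 171.389], [-0.997, -0.013, -0.082, 515.013], [0.082, 0.0, -0.997, 1194.93], [0.0, 0.0, 0.0, 1.0]]}
wrist {'fx': 325.068, 'fy': 325.068, 'cx': 252.912, 'cy': 189.925, 'dist': [-0.069, 0.0, 0.0, 0.0, 0.0], 'view': [[0.392, -0.92, -0.001, -624.18], [-0.889, -0.379, 0.257, -28.783], [-0.237, -0.1, -0.966, 390.394], [0.0, 0.0, 0.0, 1.0]]}
```

View pics/top0.png

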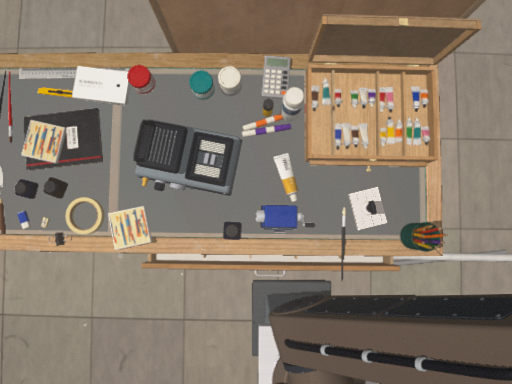

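View pics/scene0.png

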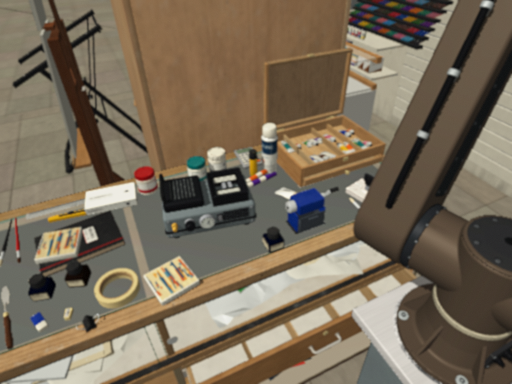

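The top view shows the white cover at about (367,208) and the open filter housing at about (211,158), right half of the compressor, whose centre is near (188,157). I'll zoom in on both.

```bash
cat > h.py <<'E'
from cell import env,cams
import cv2,numpy as np
def grab(n):
    i=cams.camera_info(n); im=cams.read_camera(n); return im,i
def ray(i,px,z):
    K=np.array([[i['fx'],0,i['cx']],[0,i['fy'],i['cy']],[0,0,1.]])
    p=cv2.undistortPoints(np.float64(px).reshape(-1,1,2),K,np.float64(i['dist'])).reshape(-1,2)
    V=np.array(i['view']);R=V[:3,:3];c=-R.T@V[:3,3]
    d=np.c_[p,np.ones(len(p))]@R
    return c+d*((np.asarray(z)-c[2])/d[:,2])[:,None]
def proj(i,P):
    K=np.array([[i['fx'],0,i['cx']],[0,i['fy'],i['cy']],[0,0,1.]]);V=np.array(i['view'])
    return cv2.projectPoints(np.float64(P).reshape(-1,3),cv2.Rodrigues(V[:3,:3])[0],V[:3,3],K,np.float64(i['dist']))[0].reshape(-1,2)
E
python3 - <<'E'
from h import *
im=cv2.imread("pics/top0.png");i=cams.camera_info("top")
a=cv2.resize(im[110:200,180:250],None,fx=5,fy=5,interpolation=cv2.INTER_CUBIC)
b=cv2.resize(im[170:260,335:405],None,fx=5,fy=5,interpolation=cv2.INTER_CUBIC)
cv2.imwrite("pics/crop0.png",np.hstack([a,b]))
print(ray(i,[[367,208],[372,207],[188,157],[211,158]],[18,73,83,118]).round(0))
E
```

```text
[[ 465. -127.   18.]
 [ 465. -126.   73.]
 [ 586.  345.   83.]
 [ 579.  283.  118.]]
```

View pics/crop0.png

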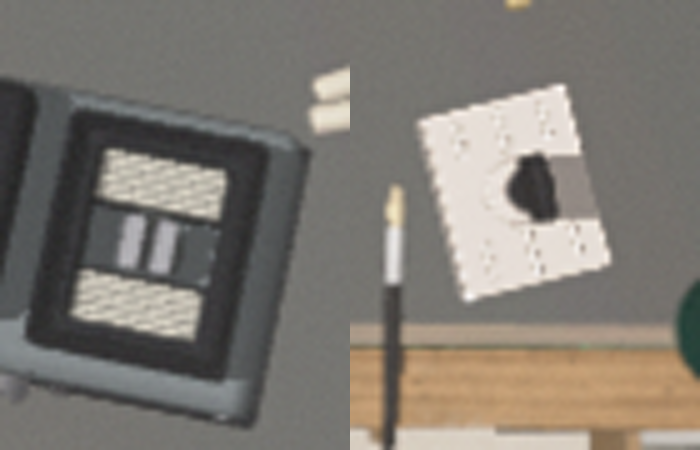

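View pics/wrist0.png

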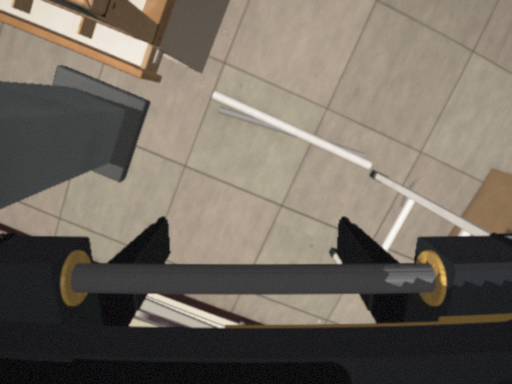

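The crop shows the cover long side tilted about +15° from world x, the wing black bar near (537,187) in the crop, and the housing with its slotted receptacle, yaw about -12°. The wrist camera is off the counter at present; I'll move it over the cover.

```bash
cat >> h.py <<'E'
from scipy.spatial.transform import Rotation as Ro
def tool():
    s=env.state();R=Ro.from_euler('xyz',s['tcp_rot']).as_matrix();return s,np.array(s['eef_pos']),R
def plan(P,bar=None):
    "units to world P (after any turn); bar = wanted direction (deg) of tool z = bar line"
    s,p,R=tool();t=0;
    cur=np.degrees(np.arctan2(R[1,2],R[0,2]))
    if bar is not None:
        d=(bar-cur+90)%180-90; t=-d/180
        R=Ro.from_euler('z',d,degrees=True).as_matrix()@R
    print('t %.2f'%s['t'],'pos',p.round(1),'zdir %.2f'%cur,'tilt',R[:,0].round(3),'turn %.4f'%t,'shift',(R.T@(np.array(P)-p)/500).round(4),'j6 %.2f'%s['joints'][5],'F',np.round(s['ft_force'],2))
E
python3 -c "
from h import *
plan([420,-127,270],15)
s,p,R=tool();print(R.round(3))
"
```

```text
t 0.15 pos [ 244.4 -575.   228.2] zdir -156.98 tilt [-0.     0.001 -1.   ] turn 0.0446 shift [-0.0829 -0.7747 -0.5712] j6 -0.11 F [-0.2   0.01 -0.57]
[[-0.     0.391 -0.92 ]
 [ 0.001 -0.92  -0.391]
 [-1.    -0.001 -0.   ]]
```

Call:
carry_out:
  grip: [-1, -1, -1, -1, -1]
  linear:
    - [-0.0083, -0.0687, -0.0673]
    - [-0.0083, -0.0687, -0.0673]
    - [-0.0083, -0.0687, -0.0673]
    - [-0.0083, -0.0687, -0.0673]
    - [-0.0083, -0.0687, -0.0673]
  turn: [0, 0, 0, 0, 0]

```text
t: 0.65
eef_pos: [332.4, -349.5, 249.4]
tcp_rot: [-1.8, 1.571, 1.743]
ft_force: [2.2, 0.2, -0.2]
opening: 1.002
```

Call:
carry_out:
  grip: [-1, -1, -1, -1, -1]
  linear:
    - [-0.0083, -0.0687, -0.0673]
    - [-0.0083, -0.0687, -0.0673]
    - [-0.0083, -0.0687, -0.0673]
    - [-0.0083, -0.0687, -0.0673]
    - [-0.0083, -0.0687, -0.0673]
  turn: [0, 0, 0, 0, 0]

```text
t: 1.15
eef_pos: [420.1, -125.6, 270.4]
tcp_rot: [2.091, 1.571, -0.649]
ft_force: [0.2, -0.8, -1.0]
opening: 0.999
```

Call:
carry_out:
  grip: [-1, -1, -1, -1, -1]
  linear:
    - [0, 0, 0]
    - [0, 0, 0]
    - [0, 0, 0]
    - [0, 0, 0]
    - [0, 0, 0]
  turn: [-0.047, -0.047, -0.047, -0.047, -0.047]

```text
t: 1.65
eef_pos: [419.7, -127.3, 270.1]
tcp_rot: [-1.174, 1.571, 3.114]
ft_force: [0.8, 0.5, -0.3]
opening: 0.998
```

Call:
carry_out:
  grip: [-1, -1, -1, -1, -1]
  linear:
    - [0, 0, 0]
    - [0, 0, 0]
    - [0, 0, 0]
    - [0, 0, 0]
    - [0, 0, 0]
  turn: [-0.047, -0.047, -0.047, -0.047, -0.047]

```text
t: 2.15
eef_pos: [419.7, -127.4, 270.0]
tcp_rot: [-1.926, 1.571, 3.1]
ft_force: [0.2, 0.3, -0.7]
opening: 0.996
```

Call:
carry_out:
  grip: [-1, -1, -1, -1, -1]
  linear:
    - [0, 0, 0]
    - [0, 0, 0]
    - [0, 0, 0]
    - [0, 0, 0]
    - [0, 0, 0]
  turn: [-0.047, -0.047, -0.047, -0.047, -0.047]

```text
t: 2.65
eef_pos: [419.7, -127.4, 270.0]
tcp_rot: [-2.58, 1.571, -3.099]
ft_force: [-0.5, 0.2, 0.2]
opening: 0.999
```

Call:
carry_out:
  grip: [-1, -1, -1, -1, -1]
  linear:
    - [0, 0, 0]
    - [0, 0, 0]
    - [0, 0, 0]
    - [0, 0, 0]
    - [0, 0, 0]
  turn: [-0.047, -0.047, -0.047, -0.047, -0.047]

```text
t: 3.15
eef_pos: [419.7, -127.5, 270.0]
tcp_rot: [2.823, 1.571, 3.042]
ft_force: [0.2, 0.9, 0.2]
opening: 0.998
```

Run:
```python
from h import *
plan([465,-127,150],15)
im,i=grab("wrist");cv2.imwrite("pics/wrist1.png",im)
np.save("w1.npy",i,allow_pickle=True)
V=np.array(i['view']);print(-V[:3,:3].T@V[:3,3])
```

```text
t 3.15 pos [ 419.7 -127.5  270. ] zdir 12.57 tilt [-0.  0. -1.] turn -0.0135 shift [ 0.24   -0.0226  0.0878] j6 -2.24 F [0.16 0.88 0.23]
[ 350.13108478 -142.26963572  425.98571738]
```

View pics/wrist1.png

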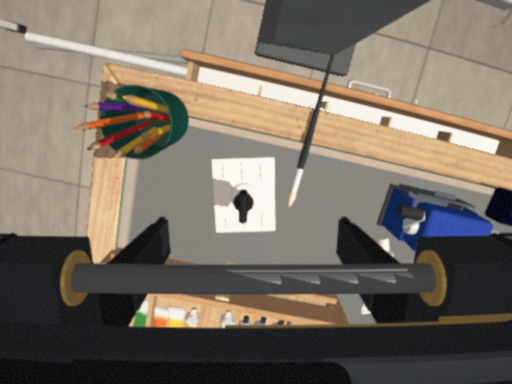

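The wrist view shows the cover with corners near (212,158), (274,157), (276,231), (216,234), the wing bar near (243,207) and a pencil cup at (140,120). Next I'll segment and zoom.

Run:
```python
from h import *
im=cv2.imread("pics/wrist1.png");i=np.load("w1.npy",allow_pickle=True).item()
hsv=cv2.cvtColor(im,cv2.COLOR_BGR2HSV)
m=((hsv[...,2]>170)&(hsv[...,1]<60)).astype(np.uint8)
m[:,:200]=0;m[:,290:]=0;m[:145]=0;m[245:]=0
m=cv2.morphologyEx(m,cv2.MORPH_CLOSE,np.ones((5,5)))
c=max(cv2.findContours(m,cv2.RETR_EXTERNAL,cv2.CHAIN_APPROX_NONE)[0],key=cv2.contourArea)
r=cv2.minAreaRect(c);b=cv2.boxPoints(r);print(r,b.round(1).tolist())
hull=cv2.approxPolyN(c,4,epsilon_percentage=-1,ensure_convex=True).reshape(-1,2);print(hull.tolist())
for q in (b,hull):
    P=ray(i,q,[18]*4);print(P.round(1).tolist(),P.mean(0).round(1),[np.linalg.norm(P[k]-P[k-1]).round(1) for k in range(4)])
    d=[P[k]-P[k-1] for k in range(4)];print([np.degrees(np.arctan2(v[1],v[0])).round(1) for v in d])
d=(hsv[...,2]<60).astype(np.uint8);k=np.zeros_like(d);cv2.fillConvexPoly(k,c,0)
k[160:232,218:272]=1;d&=k
c2=max(cv2.findContours(d,cv2.RETR_EXTERNAL,cv2.CHAIN_APPROX_NONE)[0],key=cv2.contourArea)
print(c2.reshape(-1,2).min(0),c2.reshape(-1,2).max(0))
print(ray(i,[[140,120],[85,108],[170,120]],120).round(0))
cr=cv2.resize(im[145:245,195:295],None,fx=6,fy=6,interpolation=cv2.INTER_CUBIC);cv2.imwrite("pics/crop1.png",cr)
```

```text
((243.64974975585938, 194.2921905517578), (75.21328735351562, 63.562721252441406), 88.21009063720703) [[210.6999969482422, 157.6999969482422], [274.20001220703125, 155.6999969482422], [276.6000061035156, 230.89999389648438], [213.10000610351562, 232.89999389648438]]
[[275, 157], [275, 231], [215, 233], [210, 157]]
[[426.3, -180.0, 18.0], [406.3, -102.0, 18.0], [504.6, -75.0, 18.0], [526.1, -157.9, 18.0]] [ 465.8 -128.7   18. ] [np.float64(102.2), np.float64(80.5), np.float64(101.9), np.float64(85.7)]
[np.float64(-167.5), np.float64(104.4), np.float64(15.4), np.float64(-75.4)]
[[407.7, -100.7, 18.0], [505.2, -77.0, 18.0], [525.7, -155.3, 18.0], [425.7, -181.0, 18.0]] [ 466.1 -128.5   18. ] [np.float64(82.3), np.float64(100.3), np.float64(80.9), np.float64(103.3)]
[np.float64(102.6), np.float64(13.6), np.float64(-75.3), np.float64(-165.6)]
[234 191] [251 221]
[[ 387. -242.  120.]
 [ 387. -295.  120.]
 [ 381. -214.  120.]]
```

View pics/crop1.png

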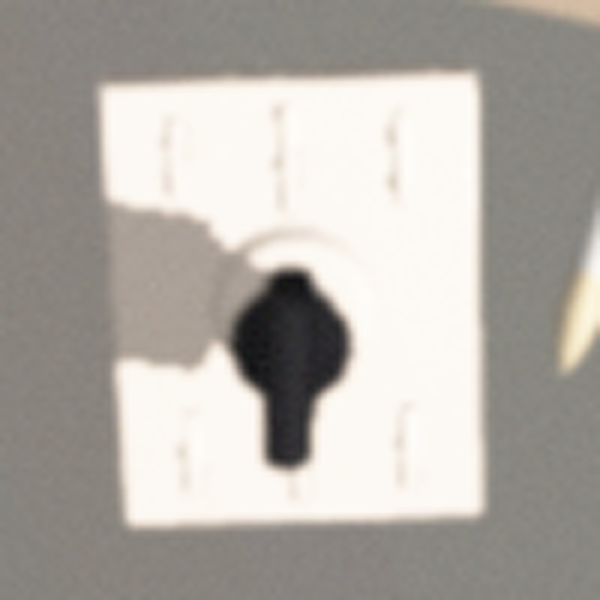

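The crop shows the bar centreline from about (291,275) to (287,465), i.e. picture pixels (243.5,190.8) to (242.8,222.5). I'll cast these onto its top plane.

Run:
```python
from h import *
i=np.load("w1.npy",allow_pickle=True).item()
P=ray(i,[[242.8,222.3],[243.0,215],[243.4,200],[243.5,191]],[73.5]*4);print(P.round(1))
d=P[0]-P[2];a=np.degrees(np.arctan2(d[1],d[0]));print('bar',a)
# predicted bar end points for centre (466,-128.6), angles
for w in (15,10,5,0):
    u=np.array([np.cos(np.radians(w)),np.sin(np.radians(w))])
    c=np.array([466,-128.6]);print(w,proj(i,[[*(c+18*u),73.5],[*(c-18*u),73.5],[*(c-18*u),46.5]]).round(1).tolist())
plan([466,-128.6,110],a)
```

```text
[[ 481.7 -124.7   73.5]
 [ 473.  -126.4   73.5]
 [ 455.4 -129.7   73.5]
 [ 445.  -131.8   73.5]]
bar 10.714764636061343
15 [[243.1, 223.7], [241.6, 193.7], [242.3, 187.7]]
10 [[241.8, 223.7], [243.0, 193.7], [243.6, 187.7]]
5 [[240.4, 223.6], [244.4, 193.9], [244.9, 187.8]]
0 [[239.1, 223.4], [245.7, 194.1], [246.2, 188.1]]
t 3.20 pos [ 419.7 -127.4  270. ] zdir 13.10 tilt [-0. -0. -1.] turn 0.0132 shift [ 0.32   -0.0195  0.0906] j6 -2.24 F [-0.47 -0.55 -0.36]
```

Run:
```python
from h import *
i=np.load("w1.npy",allow_pickle=True).item();t=cams.camera_info("top")
for z in (60,100,128,150): print(z,'wrist rim low/right',ray(i,[[140,157],[188,120],[168,115]],[z]*3).round(0).tolist(),'top up/left',ray(t,[[421,222],[400,236],[408,226]],[z]*3).round(0).tolist())
a=cv2.imread("pics/top0.png")[205:265,385:455];b=cv2.imread("pics/wrist1.png")[75:165,65:205]
cv2.imwrite("pics/cup.png",np.hstack([cv2.resize(a,(420,360),interpolation=2),cv2.resize(b,(360,360),interpolation=2)]))
```

```text
60 wrist rim low/right [[435.0, -256.0, 60.0], [382.0, -209.0, 60.0], [382.0, -231.0, 60.0]] top up/left [[428.0, -258.0, 60.0], [392.0, -202.0, 60.0], [417.0, -224.0, 60.0]]
100 wrist rim low/right [[426.0, -243.0, 100.0], [379.0, -201.0, 100.0], [378.0, -222.0, 100.0]] top up/left [[428.0, -243.0, 100.0], [392.0, -189.0, 100.0], [417.0, -210.0, 100.0]]
128 wrist rim low/right [[419.0, -235.0, 128.0], [376.0, -196.0, 128.0], [376.0, -215.0, 128.0]] top up/left [[427.0, -233.0, 128.0], [393.0, -180.0, 128.0], [417.0, -200.0, 128.0]]
150 wrist rim low/right [[414.0, -228.0, 150.0], [375.0, -192.0, 150.0], [374.0, -210.0, 150.0]] top up/left [[427.0, -225.0, 150.0], [393.0, -173.0, 150.0], [417.0, -193.0, 150.0]]
```

View pics/cup.png

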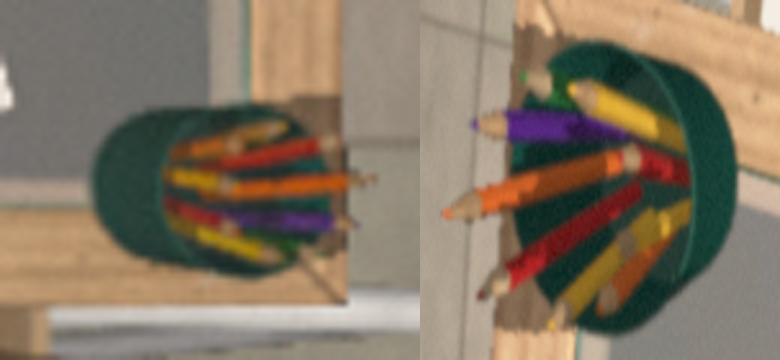

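The crops show the cup rim reaching to about x=428, y=-220, which leaves roughly 18 mm to the gripper body, so I can grasp.

Call:
carry_out:
  grip: [-1, -1, -1, -1, -1]
  linear:
    - [0, 0, 0]
    - [0, -0.0189, 0.0887]
    - [0.09, 0, 0]
    - [0.09, 0, 0]
    - [0.07, 0, 0]
  turn: [0.0118, 0, 0, 0, 0]

```text
t: 3.7
eef_pos: [464.6, -128.7, 143.0]
tcp_rot: [2.606, 1.57, 2.779]
ft_force: [0.7, -0.6, -0.5]
opening: 1.003
```

Run:
```python
from h import *
plan([465,-128.2,64],11)
im,i=grab("wrist");np.save("w2.npy",i,allow_pickle=True);cv2.imwrite("pics/wrist2.png",im)
```

```text
t 3.70 pos [ 464.6 -128.7  143. ] zdir 9.92 tilt [-0.001  0.    -1.   ] turn -0.0060 shift [0.1581 0.0007 0.001 ] j6 -2.15 F [ 0.69 -0.63 -0.46]
```

View pics/wrist2.png

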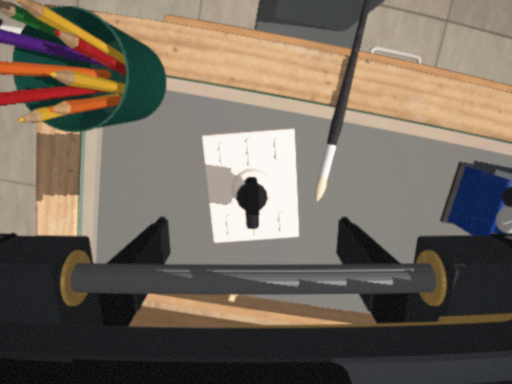

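The bar at (252,195)–(252,227) lies in line with the middle between the fingers (about 253), so I'll descend and grip.

Call:
carry_out:
  grip: [-1, -1, -1, -1, -1]
  linear:
    - [0.07, 0, 0]
    - [0.06, 0, 0]
    - [0.028, 0, 0]
    - [0, 0, 0]
    - [0, 0, 0]
  turn: [0, 0, 0, 0, 0]

```text
t: 4.25
eef_pos: [465.6, -129.2, 67.0]
tcp_rot: [-0.729, 1.57, -0.554]
ft_force: [0.9, -0.5, 0.5]
opening: 0.997
```

Call:
carry_out:
  grip: [1, 1, 1, 1, 1]
  linear:
    - [0, 0, 0]
    - [0, 0, 0]
    - [0, 0, 0]
    - [0, 0, 0]
    - [0, 0, 0]
  turn: [0, 0, 0, 0, 0]

```text
t: 4.75
eef_pos: [465.2, -129.1, 66.3]
tcp_rot: [-0.753, 1.57, -0.576]
ft_force: [0.3, -0.2, -0.2]
opening: 0.637
```

Call:
carry_out:
  grip: [1, 1, 1, 1, 1]
  linear:
    - [0, 0, 0]
    - [0, 0, 0]
    - [0, 0, 0]
    - [0, 0, 0]
    - [0, 0, 0]
  turn: [0, 0, 0, 0, 0]

```text
t: 5.25
eef_pos: [465.2, -129.0, 66.1]
tcp_rot: [-2.258, 1.571, -2.081]
ft_force: [-0.2, 0.6, -0.2]
opening: 0.217
```

Run:
```python
from h import *
plan([465,-128.2,200],11);print(env.state()['moment'])
```

```text
t 5.25 pos [ 465.2 -129.    66.1] zdir 10.10 tilt [-0. -0. -1.] turn -0.0050 shift [-0.2678  0.0017 -0.    ] j6 -2.15 F [-0.21  0.64 -0.24]
[ 0.08314538 -0.15660964 -0.00990624]
```

Call:
carry_out:
  grip: [1, 1, 1, 1, 1]
  linear:
    - [0.004, 0, 0]
    - [0, 0, 0]
    - [0, 0, 0]
    - [0, 0, 0]
    - [0, 0, 0]
  turn: [0, 0, 0, 0, 0]

```text
t: 5.75
eef_pos: [465.0, -129.0, 64.0]
tcp_rot: [2.688, 1.57, 2.865]
ft_force: [0.1, -0.2, -2.4]
opening: 0.105
```

Run:
```python
from h import *
plan([465,-128.2,200],11);print(env.state()['moment'],env.state()['opening'])
```

```text
t 5.75 pos [ 465. -129.   64.] zdir 10.10 tilt [-0.  0. -1.] turn -0.0050 shift [-2.719e-01  1.600e-03  2.000e-04] j6 -2.15 F [ 0.07 -0.18 -2.42]
[ 0.06229646 -0.13035153  0.01656793] 0.10451287975845802
```

Call:
carry_out:
  grip: [1, 1, 1, 1, 1]
  linear:
    - [-0.02, 0, 0]
    - [-0.08, 0, 0]
    - [-0.09, 0, 0]
    - [-0.09, 0, 0]
    - [-0.06, 0, 0]
  turn: [0, 0, 0, 0, 0]

```text
t: 6.25
eef_pos: [465.2, -129.0, 237.9]
tcp_rot: [-0.6, 1.567, -0.424]
ft_force: [0.5, -0.2, -2.5]
opening: 0.101
```

Run:
```python
from h import *
print(env.state()['opening'])
im,i=grab("wrist");np.save("w3.npy",i,allow_pickle=True);cv2.imwrite("pics/wrist3.png",im)
t=cams.camera_info("top")
# receptacle/frame from crop0 (px/5 + offset 180,110): frame outer corners on crop: TL(80,112) TR(268,150) BR(222,380) BL(28,345)
q=np.float64([[80,112],[268,150],[222,380],[28,345]])/5+[180,110]
P=ray(t,q,[118]*4);print(P.round(1).tolist(),P.mean(0).round(1),[np.linalg.norm(P[k]-P[k-1]).round(0) for k in range(4)],[np.degrees(np.arctan2(*(P[k]-P[k-1])[1::-1])).round(1) for k in range(4)])
plan([P.mean(0)[0],P.mean(0)[1],235],-12)
```

```text
0.10120270317443719
[[642.9, 321.7, 118.0], [624.8, 228.0, 118.0], [510.2, 248.7, 118.0], [526.3, 344.5, 118.0]] [576.  285.7 118. ] [np.float64(119.0), np.float64(95.0), np.float64(116.0), np.float64(97.0)] [np.float64(-11.1), np.float64(-100.9), np.float64(169.8), np.float64(80.5)]
t 6.30 pos [ 466.4 -129.5  241.3] zdir 10.11 tilt [ 0.006 -0.006 -1.   ] turn 0.1228 shift [0.0089 0.8579 0.0417] j6 -2.15 F [ 1.65 -0.56  3.21]
```

View pics/wrist3.png

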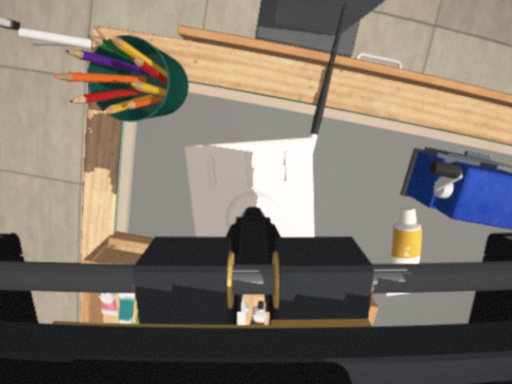

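The picture shows the cover hanging level from the wing, its front edge from (187,147) to (314,137), so it sits about 4.5° off the bar. I'll carry it to where the wrist camera can see the housing.

Call:
carry_out:
  grip: [1, 1, 1, 1, 1]
  linear:
    - [-0.006, 0.04, 0.03]
    - [-0.012, 0.07, 0.053]
    - [-0.012, 0.075, 0.057]
    - [-0.012, 0.075, 0.057]
    - [-0.012, 0.075, 0.057]
  turn: [0, 0, 0, 0, 0]

```text
t: 6.8
eef_pos: [561.0, 60.0, 261.9]
tcp_rot: [-0.677, 1.571, -0.501]
ft_force: [-0.0, -1.1, -1.6]
opening: 0.099
```

Call:
carry_out:
  grip: [1, 1, 1, 1, 1]
  linear:
    - [-0.006, 0.075, 0.057]
    - [0, 0.075, 0.057]
    - [0, 0.075, 0.057]
    - [0, 0.075, 0.057]
    - [0, 0.077, 0.057]
  turn: [0, 0, 0, 0, 0]

```text
t: 7.3
eef_pos: [668.2, 270.5, 264.4]
tcp_rot: [-2.623, 1.57, -2.446]
ft_force: [0.6, -0.3, -1.6]
opening: 0.101
```

Call:
carry_out:
  grip: [1, 1, 1, 1, 1]
  linear:
    - [0, 0, 0]
    - [0, 0, 0]
    - [0, 0, 0]
    - [0, 0, 0]
    - [0, 0, 0]
  turn: [0.035, 0.035, 0.035, 0.034, 0]

```text
t: 7.8
eef_pos: [667.7, 268.7, 264.2]
tcp_rot: [-2.429, 1.57, -2.691]
ft_force: [0.2, 0.6, -0.9]
opening: 0.108
```

Call:
carry_out:
  grip: [1, 1, 1]
  linear:
    - [0, 0, 0]
    - [0, 0, 0]
    - [0, 0, 0]
  turn: [0, 0, 0]

```text
t: 8.1
eef_pos: [668.0, 268.6, 264.1]
tcp_rot: [-1.738, 1.571, -1.997]
ft_force: [0.0, -0.9, -1.9]
opening: 0.104
```

Run:
```python
from h import *
plan([576,286,235],-15)
im,i=grab("wrist");np.save("w4.npy",i,allow_pickle=True);cv2.imwrite("pics/wrist4.png",im)
V=np.array(i['view']);print(-V[:3,:3].T@V[:3,3],env.state()['opening'])
cv2.imwrite("pics/wrist4b.png",cv2.resize(im[0:260,90:420],None,fx=2.3,fy=2.3,interpolation=2))
```

```text
t 8.10 pos [668.  268.6 264.1] zdir -14.85 tilt [-0. -0. -1.] turn 0.0009 shift [ 0.0583 -0.014  -0.1867] j6 -1.02 F [ 0.04 -0.86 -1.94]
[599.0628097  288.03920741 420.09764177] 0.10353529658826235
```

View pics/wrist4b.png

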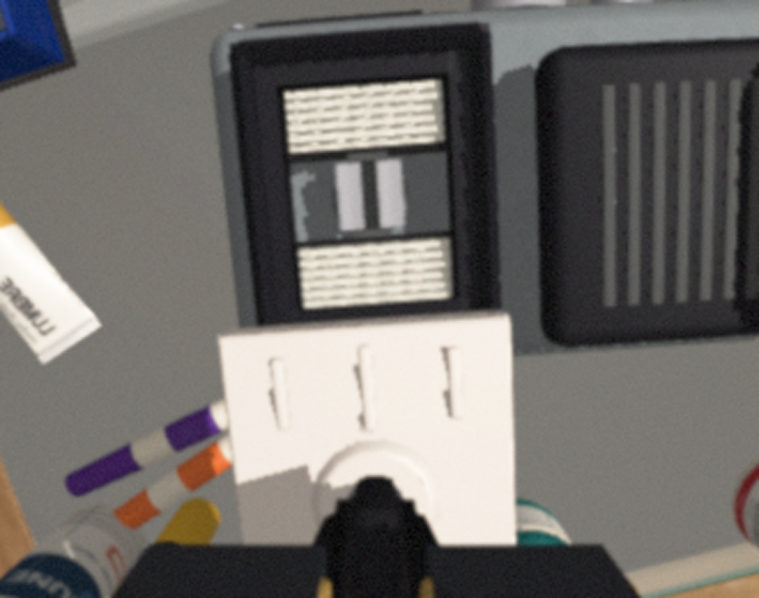

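The picture shows the housing clear of the cover: the slot between the two steel plates at crop (371,194), the pleats filling (283,80)–(453,308), and the cover's near corners at (219,338) and (510,314). I'll measure these.

```bash
cat > m.py <<'E'
from h import *
im=cv2.imread("pics/wrist4.png");i=np.load("w4.npy",allow_pickle=True).item()
g=cv2.cvtColor(im,cv2.COLOR_BGR2GRAY)
S=lambda x,y:np.float64([x/2.3+90,y/2.3])
def ang(v): return np.degrees(np.arctan2(v[1],v[0]))
# bright blobs inside housing
box=np.zeros_like(g);x0,y0=S(270,65).astype(int);x1,y1=S(465,316).astype(int);box[y0:y1,x0:x1]=1
m=((g>125)&(box>0)).astype(np.uint8);m=cv2.morphologyEx(m,cv2.MORPH_CLOSE,np.ones((3,3)))
for c in cv2.findContours(m,cv2.RETR_EXTERNAL,cv2.CHAIN_APPROX_NONE)[0]:
    if cv2.contourArea(c)<60: continue
    r=cv2.minAreaRect(c);b=cv2.boxPoints(r);P=ray(i,b,[108]*4)
    e=[(round(np.linalg.norm((P[k]-P[k-1])[:2]),1),round(ang(P[k]-P[k-1])%180,1)) for k in range(2)]
    print('blob',np.round(r[0],1),'world',ray(i,[r[0]],[108])[0].round(1),'at z100',ray(i,[r[0]],[100])[0].round(1),e)
# frame outer edges by row-wise dark threshold, z=118
# cover edges
w=((g>185)).astype(np.uint8);w[:int(305/2.3)]=0;w[int(540/2.3):]=0
c=max(cv2.findContours(w,cv2.RETR_EXTERNAL,cv2.CHAIN_APPROX_NONE)[0],key=cv2.contourArea).reshape(-1,2)
def fit(sel,z):
    q=ray(i,c[sel],[z]*sel.sum());l=cv2.fitLine(np.float32(q[:,:2]),cv2.DIST_HUBER,0,.01,.01).ravel();return l
z=env.state()['eef_pos'][2]-46
xs=c[:,0];ys=c[:,1]
L0,R0=S(219,338)[0],S(511,314)[0]
top=(xs>L0+6)&(xs<R0-6)&(ys<S(0,345)[1]);rt=(xs>R0-4)&(ys>S(0,325)[1])&(ys<S(0,480)[1]);lf=(xs<L0+8)&(ys>S(0,350)[1])&(ys<S(0,450)[1])
F=[fit(s,z) for s in (top,rt,lf)]
for n,l in zip(('near','right','left'),F): print(n,ang(l[:2])%180)
X=lambda a,b:np.linalg.solve(np.c_[a[:2],-b[:2]],b[2:]-a[2:])[0]*a[:2]+a[2:]
A,B=X(F[0],F[2]),X(F[0],F[1]);print('corners',A,B,np.linalg.norm(A-B))
n=F[0][:2];n=np.array([-n[1],n[0]]);n*=np.sign(n[0])
C=(A+B)/2+50*n;s,p,R=tool();print('cover centre',C,'yaw',ang(n),'rel TCP',C-p[:2],'bar',ang(R[:,2]),'z',p[2])
E
python3 m.py
```

```text
blob [252.5 118.4] world [611.8 284.2 108. ] at z100 [612.1 284.1 100. ] [(np.float64(24.4), np.float64(168.2)), (np.float64(60.6), np.float64(79.3))]
blob [219.7  88.8] world [578.  261.8 108. ] at z100 [577.5 261.1 100. ] [(np.float64(7.3), np.float64(68.6)), (np.float64(25.2), np.float64(157.0))]
blob [241.7  85. ] world [579.9 282.3 108. ] at z100 [579.4 282.2 100. ] [(np.float64(25.5), np.float64(168.6)), (np.float64(10.0), np.float64(78.8))]
blob [259.8  84.5] world [583.8 298.5 108. ] at z100 [583.4 298.8 100. ] [(np.float64(28.1), np.float64(170.2)), (np.float64(10.5), np.float64(79.8))]
blob [247.9  50.2] world [552.  295.7 108. ] at z100 [550.8 295.9 100. ] [(np.float64(23.5), np.float64(168.5)), (np.float64(60.6), np.float64(79.3))]
near 79.359085
right 169.73404
left 160.86969
corners [613.3851  241.93951] [627.5812 317.4973] 76.879845
cover centre [669.62335 270.48575] yaw -10.640913 rel TCP [1.60382392 1.81609334] bar -14.861908079626998 z 264.12292101665605
```

Run:
```python
from h import *
def ang(v): return np.degrees(np.arctan2(v[1],v[0]))
for nm,i,off,rg in (("top0",cams.camera_info("top"),(0,0),(195,135,230,185)),("scene0",cams.camera_info("scene"),(0,0),(205,165,255,205))):
    g=cv2.cvtColor(cv2.imread(f"pics/{nm}.png"),cv2.COLOR_BGR2GRAY);x0,y0,x1,y1=rg
    m=np.zeros_like(g);m[y0:y1,x0:x1]=(g[y0:y1,x0:x1]>125);
    m=cv2.morphologyEx(m,cv2.MORPH_CLOSE,np.ones((2,2)))
    for c in cv2.findContours(m,cv2.RETR_EXTERNAL,cv2.CHAIN_APPROX_NONE)[0]:
        if cv2.contourArea(c)<8: continue
        r=cv2.minAreaRect(c);print(nm,np.round(r[0],1),np.round(r[1],1),'world108',ray(i,[r[0]],[108])[0].round(1))
# same cover: compare top cam vs wrist1 for the cover on the counter
t=cams.camera_info("top");g=cv2.cvtColor(cv2.imread("pics/top0.png"),cv2.COLOR_BGR2GRAY)
m=np.zeros_like(g);m[185:232,345:390]=g[185:232,345:390]>150;m=cv2.morphologyEx(m,cv2.MORPH_CLOSE,np.ones((9,9)))
c=max(cv2.findContours(m,cv2.RETR_EXTERNAL,cv2.CHAIN_APPROX_NONE)[0],key=cv2.contourArea)
r=cv2.minAreaRect(c);print('cover top cam',ray(t,[r[0]],[18])[0].round(1),r)
# frame outer edges in the wrist4 picture
i=np.load("w4.npy",allow_pickle=True).item()
S=lambda p:np.float64(p)/2.3+[90,0]
for z in (118,):
    print('frame',ray(i,[S(p) for p in ((232,45),(490,27),(245,190),(494,180))],[z]*4).round(1).tolist())
```

```text
top0 [203.2 184.9] [15.3  2.9] world108 [513.1 301.9 108. ]
top0 [207.9 171.6] [24.7  9.4] world108 [546.5 291.  108. ]
top0 [213.3 160.1] [ 3.7 10.2] world108 [575.5 278.2 108. ]
top0 [206.9 158.9] [ 3.7 10.4] world108 [578.3 294.1 108. ]
top0 [213.  147.4] [24.1  9.4] world108 [607.4 279.5 108. ]
scene0 [229.4 191.5] [ 3.6 21.4] world108 [543.  294.7 108. ]
scene0 [250.2 181. ] [ 7.2 11.8] world108 [560.9 224.5 108. ]
scene0 [226.  182.4] [10.7 21.2] world108 [585.7 288.2 108. ]
scene0 [248.  170.5] [ 9. 10.] world108 [611.1 209.1 108. ]
scene0 [217. 168.] [ 4. 12.] world108 [665.  286.3 108. ]
cover top cam [ 461.4 -116.1   18. ] ((362.9537353515625, 209.17864990234375), (37.823577880859375, 39.6878662109375), 75.46554565429688)
frame [[516.3, 254.5, 118.0], [534.9, 349.3, 118.0], [568.1, 244.1, 118.0], [589.1, 338.3, 118.0]]
```

Run:
```python
from h import *
t=cams.camera_info("top");w=np.load("w4.npy",allow_pickle=True).item()
for n,a,b in (("pleat+",[213,147.4],[252.5,118.4]),("pleat-",[207.9,171.6],[247.9,50.2]),("plate-y",[213.3,160.1],[241.7,85]),("plate+y",[206.9,158.9],[259.8,84.5])):
    best=min(((np.linalg.norm(ray(t,[a],[z])-ray(w,[b],[z])),z) for z in range(40,125,2)));z=best[1]
    print(n,best,ray(t,[a],[z])[0].round(1),ray(w,[b],[z])[0].round(1))
for n,i in(("t",t),("w",w)):
    V=np.array(i['view']);print(n,(-V[:3,:3].T@V[:3,3]).round(0))
```

```text
pleat+ (np.float64(0.9325440131039087), 70) [613.9 283.   70. ] [613.4 283.7  70. ]
pleat- (np.float64(3.0342141085274705), 84) [549.3 293.4  84. ] [548.4 296.3  84. ]
plate-y (np.float64(1.606666514587858), 82) [579.2 280.5  82. ] [578.3 281.9  82. ]
plate+y (np.float64(2.2927768503225456), 76) [582.9 297.5  76. ] [582.2 299.6  76. ]
t [ 414.  178. 1233.]
w [599. 288. 420.]
```

Triangulating the top and wrist views puts the receptacle and pleats at z≈80 and the seat centre at about (581,289.5), yaw about -11°. The cover is at about -10.6°, already parallel. I'll move over it.

Call:
carry_out:
  grip: [1, 1, 1, 1, 1]
  linear:
    - [0, -0.001, -0.03]
    - [0, -0.001, -0.06]
    - [0, -0.002, -0.06]
    - [0, -0.001, -0.0302]
    - [0, 0, 0]
  turn: [0, 0, 0, 0, 0]

```text
t: 8.65
eef_pos: [578.9, 290.1, 264.8]
tcp_rot: [0.868, 1.571, 0.61]
ft_force: [-0.2, 1.1, -2.3]
opening: 0.105
```

Call:
carry_out:
  grip: [1, 1, 1, 1, 1]
  linear:
    - [0.04, 0, 0]
    - [0.05, 0, 0]
    - [0.04, 0, 0]
    - [0.014, 0, 0]
    - [0, 0, 0]
  turn: [0, 0, 0, 0, 0]

```text
t: 9.15
eef_pos: [580.8, 289.2, 191.3]
tcp_rot: [-2.412, 1.569, -2.673]
ft_force: [0.0, 0.2, -2.2]
opening: 0.103
```

Run:
```python
from h import *
plan([580.3,289.3,174],-15)
im,i=grab("wrist");np.save("w5.npy",i,allow_pickle=True);cv2.imwrite("pics/wrist5.png",im)
tp=cams.read_camera("top");cv2.imwrite("pics/top5.png",tp)
a=cv2.resize(im[60:260,130:400],None,fx=2.2,fy=2.2,interpolation=2)
cv2.imwrite("pics/w5b.png",a)
```

```text
t 9.15 pos [580.8 289.2 191.3] zdir -14.93 tilt [-0.001 -0.001 -1.   ] turn 0.0004 shift [ 0.0346 -0.0001 -0.0009] j6 -0.95 F [ 0.02  0.21 -2.16]
```

View pics/w5b.png

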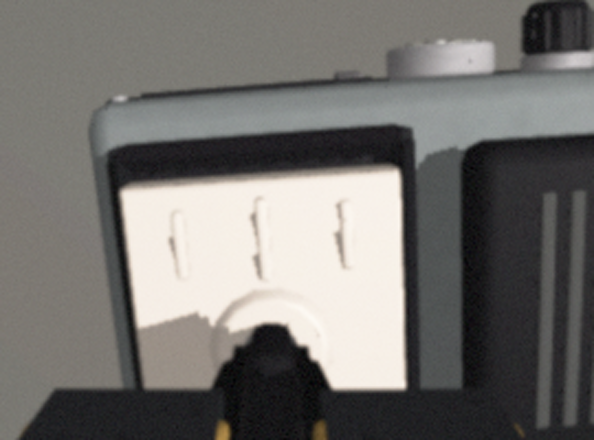

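The crop shows the frame's near corners at (108,150) and (411,126) and the cover's near corners at (120,186) and (400,165), with about equal black margins left and right.

Run:
```python
from h import *
i=np.load("w5.npy",allow_pickle=True).item()
S=lambda *p:np.float64(p)/2.2+[130,60]
F=ray(i,S((108,150),(411,126)),[118]*2);C=ray(i,S((120,186),(400,165)),[145.3]*2);C=C[:,:2];F=F[:,:2]
u=F[1]-F[0];L=np.linalg.norm(u);u/=L;n=np.array([u[1],-u[0]])
print('F',F.round(1).tolist(),L.round(1),'C',C.round(1).tolist(),np.linalg.norm(C[1]-C[0]).round(1))
d=C.mean(0)-F.mean(0);print('lateral',(d@u).round(2),'inward',(d@n).round(2),'yaw F',np.degrees(np.arctan2(-u[0],u[1])).round(1),'C',np.degrees(np.arctan2(-(C[1]-C[0])[0],(C[1]-C[0])[1])).round(1))
G=ray(i,S((135,388),(414,380)),[118]*2)[:,:2];H=ray(i,S((140,388),(406,380)),[145.3]*2)[:,:2];print('lat2',((H.mean(0)-G.mean(0))@u).round(2))
```

```text
F [[514.3, 254.5], [531.7, 349.1]] 96.2 C [[524.5, 261.2], [539.1, 339.0]] 79.2
lateral -0.1 inward 8.99 yaw F -10.4 C -10.6
lat2 0.3
```

Call:
carry_out:
  grip: [1, 1, 1, 1, 1]
  linear:
    - [0.008, 0, -0.001]
    - [0.008, 0, 0]
    - [0.006, 0, 0]
    - [0.004, 0, 0]
    - [0, 0, 0]
  turn: [0, 0, 0, 0, 0]

```text
t: 9.75
eef_pos: [579.8, 289.6, 178.8]
tcp_rot: [-2.349, 1.57, -2.61]
ft_force: [0.0, 0.1, -1.9]
opening: 0.103
```

Call:
carry_out:
  grip: [1, 1, 1, 1, 1]
  linear:
    - [0.003, 0, 0]
    - [0.002, 0, 0]
    - [0.002, 0, 0]
    - [0, 0, 0]
    - [0, 0, 0]
  turn: [0, 0, 0, 0, 0]

```text
t: 10.25
eef_pos: [579.9, 289.6, 175.6]
tcp_rot: [-0.288, 1.571, -0.548]
ft_force: [1.1, 1.1, -2.1]
opening: 0.104
```

No contact load while 2.4 mm deep between the walls, so it's sliding in. Continuing gently.

Call:
carry_out:
  grip: [1, 1, 1]
  linear:
    - [0.002, 0, 0]
    - [0.002, 0, 0]
    - [0, 0, 0]
  turn: [0, 0, 0]

```text
t: 10.55
eef_pos: [579.9, 289.7, 173.9]
tcp_rot: [0.33, 1.57, 0.07]
ft_force: [-1.4, -0.7, 3.0]
opening: 0.1
```

Call:
carry_out:
  grip: [1, 1, 1]
  linear:
    - [0.002, 0, 0]
    - [0.002, 0, 0]
    - [0, 0, 0]
  turn: [0, 0, 0]

```text
t: 10.85
eef_pos: [579.9, 289.7, 171.7]
tcp_rot: [0.438, 1.57, 0.178]
ft_force: [-0.4, 0.2, 4.2]
opening: 0.104
```

The force rose at z≈174 as expected for the seat and now follows the spring (4.2 N), so the cover is seated. The wing is at about +0.07 rad; I'll turn it back to about 0 and press gently.

Call:
carry_out:
  grip: [1, 1, 1]
  linear:
    - [0, 0, 0]
    - [0, 0, 0]
    - [0, 0, 0]
  turn: [-0.01, -0.01, 0]

```text
t: 11.15
eef_pos: [579.9, 289.6, 171.7]
tcp_rot: [0.128, 1.57, -0.069]
ft_force: [-1.0, -0.2, 3.4]
opening: 0.106
```

Call:
carry_out:
  grip: [1, 1, 1]
  linear:
    - [0.002, 0, 0]
    - [0.002, 0, 0]
    - [0, 0, 0]
  turn: [0, 0, 0]

```text
t: 11.45
eef_pos: [579.9, 289.7, 169.5]
tcp_rot: [-0.041, 1.571, -0.239]
ft_force: [-1.2, -0.8, 3.5]
opening: 0.102
```

Call:
carry_out:
  grip: [1, 1, 1]
  linear:
    - [0.002, 0, 0]
    - [0.002, 0, 0]
    - [0, 0, 0]
  turn: [0, 0, 0]

```text
t: 11.75
eef_pos: [579.9, 289.6, 167.6]
tcp_rot: [0.077, 1.571, -0.121]
ft_force: [-1.6, -1.5, 4.6]
opening: 0.105
```

Run:
```python
from h import *
plan([580,289.6,164],-11);s=env.state();print(np.round(s['moment'],3))
```

```text
t 11.75 pos [579.9 289.6 167.6] zdir -11.34 tilt [ 0. -0. -1.] turn -0.0019 shift [ 0.0071 -0.0001  0.0001] j6 -1.01 F [-1.59 -1.54  4.56]
[-0.101 -0.034  0.005]
```

Call:
carry_out:
  grip: [1, 1, 1]
  linear:
    - [0.002, 0, 0]
    - [0.002, 0, 0]
    - [0, 0, 0]
  turn: [0, 0, 0]

```text
t: 12.05
eef_pos: [579.9, 289.7, 165.6]
tcp_rot: [0.049, 1.571, -0.149]
ft_force: [-1.2, -0.6, 5.1]
opening: 0.106
```

Call:
carry_out:
  grip: [1, 1, 1]
  linear:
    - [0.002, 0, 0]
    - [0.001, 0, 0]
    - [0, 0, 0]
  turn: [0, 0, 0]

```text
t: 12.35
eef_pos: [579.9, 289.6, 164.2]
tcp_rot: [0.186, 1.57, -0.011]
ft_force: [-1.1, -0.2, 5.6]
opening: 0.102
```

Call:
carry_out:
  grip: [1, 1, 1]
  linear:
    - [0.001, 0, 0]
    - [0.001, 0, 0]
    - [0, 0, 0]
  turn: [0, 0, 0]

```text
t: 12.65
eef_pos: [580.0, 289.6, 163.3]
tcp_rot: [0.251, 1.57, 0.053]
ft_force: [-0.4, -0.8, 5.5]
opening: 0.102
```

Call:
carry_out:
  grip: [1, 1, 1]
  linear:
    - [0.001, 0, 0]
    - [0.001, 0, 0]
    - [0, 0, 0]
  turn: [0, 0, 0]

```text
t: 12.95
eef_pos: [579.9, 289.6, 162.3]
tcp_rot: [0.298, 1.57, 0.1]
ft_force: [-0.5, -1.0, 6.3]
opening: 0.107
```

Call:
carry_out:
  grip: [1, 1, 1]
  linear:
    - [0.001, 0, 0]
    - [0.001, 0, 0]
    - [0, 0, 0]
  turn: [0, 0, 0]

```text
t: 13.25
eef_pos: [580.0, 289.7, 161.4]
tcp_rot: [0.385, 1.57, 0.187]
ft_force: [-1.9, -1.0, 5.1]
opening: 0.101
```

Call:
carry_out:
  grip: [1, 1, 1]
  linear:
    - [0.001, 0, 0]
    - [0.001, 0, 0]
    - [0, 0, 0]
  turn: [0, 0, 0]

```text
t: 13.55
eef_pos: [580.0, 289.6, 160.4]
tcp_rot: [0.317, 1.57, 0.119]
ft_force: [-1.3, -1.7, 6.7]
opening: 0.101
```

Call:
carry_out:
  grip: [1, 1, 1]
  linear:
    - [0.001, 0, 0]
    - [0.001, 0, 0]
    - [0, 0, 0]
  turn: [0, 0, 0]

```text
t: 13.85
eef_pos: [580.0, 289.7, 159.4]
tcp_rot: [0.323, 1.57, 0.125]
ft_force: [-1.9, -1.6, 7.1]
opening: 0.099
```

Call:
carry_out:
  grip: [1, 1, 1]
  linear:
    - [0.001, 0, 0]
    - [0.0006, 0, 0]
    - [0, 0, 0]
  turn: [0, 0, 0]

```text
t: 14.15
eef_pos: [580.0, 289.7, 158.7]
tcp_rot: [0.32, 1.57, 0.122]
ft_force: [-1.6, -1.1, 7.6]
opening: 0.102
```

Call:
carry_out:
  grip: [1, 1, 1]
  linear:
    - [0.001, 0, 0]
    - [0.0006, 0, 0]
    - [0, 0, 0]
  turn: [0, 0, 0]

```text
t: 14.45
eef_pos: [579.9, 289.6, 157.8]
tcp_rot: [0.327, 1.57, 0.13]
ft_force: [-1.8, -1.2, 7.6]
opening: 0.099
```

Call:
carry_out:
  grip: [1, 1, 1]
  linear:
    - [0.001, 0, 0]
    - [0.0006, 0, 0]
    - [0, 0, 0]
  turn: [0, 0, 0]

```text
t: 14.75
eef_pos: [580.0, 289.7, 157.5]
tcp_rot: [0.399, 1.57, 0.201]
ft_force: [-2.8, -1.4, 12.1]
opening: 0.103
```

It bottoms at z≈157.5 (12 N, about 16.3 mm pressed). I'll back off 0.5 mm and begin the clockwise turn.

Call:
carry_out:
  grip: [1, 1, 1, 1]
  linear:
    - [-0.001, 0, 0]
    - [0, 0, 0]
    - [0, 0, 0]
    - [0, 0, 0]
  turn: [0, 0.02, 0.03, 0]

```text
t: 15.15
eef_pos: [580.0, 289.7, 157.6]
tcp_rot: [0.625, 1.57, 0.266]
ft_force: [-1.1, -0.7, 8.4]
opening: 0.101
```

Run:
```python
from h import *
plan([580,289.6,157.7],-91);s=env.state();print(np.round(s['moment'],3))
```

```text
t 15.15 pos [580.  289.7 157.6] zdir -20.52 tilt [ 0.    -0.001 -1.   ] turn 0.3916 shift [-0.0001  0.0001  0.0002] j6 -0.85 F [-1.15 -0.75  8.39]
[-0.069  0.233 -0.044]
```

Call:
carry_out:
  grip: [1, 1, 1, 1, 1]
  linear:
    - [0, 0, 0]
    - [0, 0, 0]
    - [0, 0, 0]
    - [0, 0, 0]
    - [0, 0, 0]
  turn: [0.035, 0.035, 0.035, 0.035, 0]

```text
t: 15.65
eef_pos: [580.1, 289.8, 157.7]
tcp_rot: [1.281, 1.57, 0.482]
ft_force: [-1.1, 0.0, 8.0]
opening: 0.102
```

Call:
carry_out:
  grip: [1, 1, 1, 1, 1]
  linear:
    - [0, 0, 0]
    - [0, 0, 0]
    - [0, 0, 0]
    - [0, 0, 0]
    - [0, 0, 0]
  turn: [0.035, 0.035, 0.035, 0.035, 0]

```text
t: 16.15
eef_pos: [580.2, 289.9, 157.7]
tcp_rot: [1.711, 1.569, 0.472]
ft_force: [-0.0, 0.6, 7.0]
opening: 0.104
```

Run:
```python
from h import *
plan([580,289.6,157.7],-91);s=env.state();print(np.round(s['moment'],3))
```

```text
t 16.15 pos [580.2 289.9 157.7] zdir -70.96 tilt [ 0.001  0.    -1.   ] turn 0.1113 shift [ 0.0001 -0.0003  0.0006] j6 0.03 F [-0.02  0.64  7.  ]
[0.056 0.021 0.016]
```

Call:
carry_out:
  grip: [1, 1, 1, 1, 1]
  linear:
    - [0, 0, 0]
    - [0, 0, 0]
    - [0, 0, 0]
    - [0, 0, 0]
    - [0, 0, 0]
  turn: [0.03, 0.03, 0.03, 0.02, 0]

```text
t: 16.65
eef_pos: [580.3, 289.9, 157.8]
tcp_rot: [1.991, 1.569, 0.408]
ft_force: [-0.5, 0.1, 7.7]
opening: 0.1
```

Run:
```python
from h import *
plan([580,289.6,157.7],-93);s=env.state();print(np.round(s['moment'],3))
```

```text
t 16.65 pos [580.3 289.9 157.8] zdir -90.67 tilt [ 0.002  0.001 -1.   ] turn 0.0130 shift [ 0.0001 -0.0006  0.0006] j6 0.37 F [-0.54  0.06  7.67]
[ 0.049  0.003 -0.   ]
```

Call:
carry_out:
  grip: [1, 1, 1]
  linear:
    - [0, 0, 0]
    - [0, 0, 0]
    - [0, 0, 0]
  turn: [0.01, 0.01, 0]

```text
t: 16.95
eef_pos: [580.3, 289.9, 157.8]
tcp_rot: [2.059, 1.569, 0.415]
ft_force: [-0.3, 1.1, 7.2]
opening: 0.1
```

Run:
```python
from h import *
plan([580,289.6,157.7],-93);s=env.state();print(np.round(s['moment'],3))
```

```text
t 16.95 pos [580.3 289.9 157.8] zdir -94.20 tilt [ 0.002  0.001 -1.   ] turn -0.0067 shift [ 0.0001 -0.0006  0.0007] j6 0.43 F [-0.33  1.11  7.22]
[ 0.036 -0.02  -0.059]
```

The moment rises, so the stop is close. I'll ease 2° back to the detent and let the wing rise, still gripped.

Call:
carry_out:
  grip: [1, 1, 1, 1, 1]
  linear:
    - [0, 0, 0]
    - [-0.002, 0, 0]
    - [-0.002, 0, 0]
    - [-0.002, 0, 0]
    - [0, 0, 0]
  turn: [-0.012, 0, 0, 0, 0]

```text
t: 17.45
eef_pos: [580.3, 289.9, 160.8]
tcp_rot: [1.991, 1.569, 0.386]
ft_force: [-0.2, 0.5, 6.9]
opening: 0.104
```

Call:
carry_out:
  grip: [1, 1, 1]
  linear:
    - [-0.001, 0, 0]
    - [0, 0, 0]
    - [0, 0, 0]
  turn: [0, 0, 0]

```text
t: 17.75
eef_pos: [580.3, 289.9, 161.2]
tcp_rot: [1.999, 1.569, 0.394]
ft_force: [0.1, 0.1, 7.9]
opening: 0.103
```

Run:
```python
from h import *
plan([580,289.6,157.7],-93);s=env.state();print(np.round(s['moment'],3))
```

```text
t 17.75 pos [580.3 289.9 161.2] zdir -91.97 tilt [ 0.001  0.001 -1.   ] turn 0.0057 shift [ 0.007  -0.0006  0.0006] j6 0.40 F [0.13 0.06 7.92]
[ 0.032 -0.054  0.057]
```

Call:
carry_out:
  grip: [1, 1, 1]
  linear:
    - [-0.001, 0, 0]
    - [0, 0, 0]
    - [0, 0, 0]
  turn: [0, 0, 0]

```text
t: 18.05
eef_pos: [580.3, 289.9, 161.7]
tcp_rot: [2.035, 1.569, 0.43]
ft_force: [-0.4, 2.1, 6.1]
opening: 0.106
```

Call:
carry_out:
  grip: [1, 1, 1]
  linear:
    - [-0.0006, 0, 0]
    - [0, 0, 0]
    - [0, 0, 0]
  turn: [0, 0, 0]

```text
t: 18.35
eef_pos: [580.3, 289.9, 161.9]
tcp_rot: [2.009, 1.569, 0.404]
ft_force: [0.2, -0.0, 6.8]
opening: 0.105
```

Call:
carry_out:
  grip: [1, 1, 1]
  linear:
    - [-0.001, 0, 0]
    - [0, 0, 0]
    - [0, 0, 0]
  turn: [0, 0, 0]

```text
t: 18.65
eef_pos: [580.2, 289.9, 162.0]
tcp_rot: [2.035, 1.57, 0.43]
ft_force: [2.4, 2.6, 2.1]
opening: 0.104
```

Call:
carry_out:
  grip: [1, 1, 1]
  linear:
    - [-0.001, 0, 0]
    - [0, 0, 0]
    - [0, 0, 0]
  turn: [0, 0, 0]

```text
t: 18.95
eef_pos: [580.2, 289.8, 162.1]
tcp_rot: [2.058, 1.57, 0.453]
ft_force: [5.2, 2.7, -2.3]
opening: 0.107
```

Locked: z stays at 162 while the force drops through zero. I'll relax to neutral and open.

Call:
carry_out:
  grip: [1, 1, -1, -1, -1]
  linear:
    - [0.0006, 0, 0]
    - [0, 0, 0]
    - [0, 0, 0]
    - [0, 0, 0]
    - [0, 0, 0]
  turn: [0, 0, 0, 0, 0]

```text
t: 19.45
eef_pos: [579.4, 289.4, 161.9]
tcp_rot: [-1.056, 1.569, -2.661]
ft_force: [0.6, -0.8, 0.2]
opening: 0.297
```

Call:
carry_out:
  grip: [-1, -1, -1, -1, -1]
  linear:
    - [0, 0, 0]
    - [0, 0, 0]
    - [0, 0, 0]
    - [0, 0, 0]
    - [0, 0, 0]
  turn: [0, 0, 0, 0, 0]

```text
t: 19.95
eef_pos: [579.8, 289.6, 162.2]
tcp_rot: [-0.297, 1.571, -1.902]
ft_force: [0.7, -0.2, -0.5]
opening: 0.719
```

Call:
carry_out:
  grip: [-1, -1, -1, -1, -1]
  linear:
    - [-0.01, 0, 0]
    - [-0.04, 0, 0]
    - [-0.08, 0, 0]
    - [-0.08, 0, 0]
    - [-0.06, 0, 0]
  turn: [0, 0, 0, 0, 0]

```text
t: 20.45
eef_pos: [580.0, 289.7, 300.3]
tcp_rot: [1.929, 1.568, 0.324]
ft_force: [1.5, 0.4, 0.4]
opening: 0.997
```

Run:
```python
from h import *
plan([580,289.6,300],-91)
im,i=grab("wrist");np.save("w6.npy",i,allow_pickle=True);cv2.imwrite("pics/wrist6.png",im)
```

```text
t 20.45 pos [580.  289.7 300.3] zdir -91.96 tilt [ 0.002  0.001 -1.   ] turn -0.0053 shift [0.0006 0.0001 0.0002] j6 0.40 F [1.53 0.36 0.42]
```

View pics/wrist6.png

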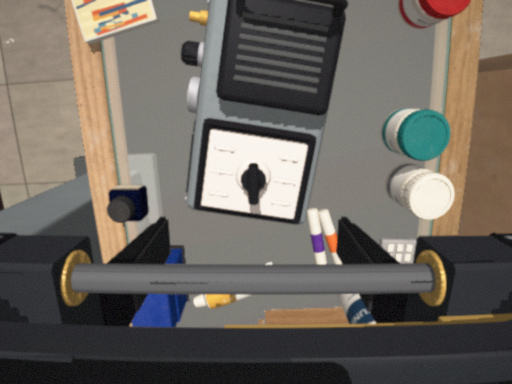

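The picture shows the cover flat inside the black frame with even margins, corners near (207,132), (310,148), (296,219) and (197,206). The wing bar stands upright at (254,182), across the long side. The fingers are clear and the ink bottle is still at (127,204). Handing in.

```bash
python3 -c "
from cell import env
print(env.job_done()); s=env.state();print(s['t'],s['ft_force'],s['opening'])"
```

```text
the job is handed in; nothing more can be done
None
the job is handed in; nothing more can be done
```

The filter cover is back in its housing, locked and released, and I handed the job in after about 20 s of the 61 s allowed. No verdict was reported.

- **Seating:** I lifted the cover by its wing and lowered it into the housing. It touched down at the height expected for the ledge.
- **Pressing:** I pressed the wing down until it bottomed, about 16.5 mm down. The wrist force read 12.1 N there, so roughly 14 N on the compressor once the cover's own weight is added.
- **Turning and locking:** I turned the wing clockwise until the moment rose near its stop, eased back 2°, and let it rise 4.5 mm. There it held while the lifting force fell to zero and then pulled against the gripper, so it is in its detent at about 1.4 rad.
- **Last picture:** After release, the cover lies flat in the frame with even margins, the bar stands across its long side, and the gripper is clear at z = 300 mm.

**Disagreements and gaps:**
- The top and wrist cameras first disagreed by about 5 mm on the housing's position, because I had assumed the visible receptacle was too high. Triangulating brought them to within about 1 to 3 mm, and a close view of the frame agreed to about 1 mm.
- I did not re-measure the other items' positions at the end. I felt no unexpected contact, and the ink bottle looked undisturbed in the last picture.

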